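Fit the cab roof of a model locomotive over its hidden pin and hold it down

ROBOT

A 6-joint arm with a two-finger parallel gripper is mounted at the origin on the work surface. World frame = base frame: x ahead of the robot, y to its left, z up, the work surface at z = 0. Lengths are in m, angles in rad, forces in N, time in s.
With the tool pointing down it reaches from about 0.3 to 0.875 m from the base axis. Payload 6.4 kg.
Tool frame: the origin (TCP) lies on the centre line of the jaws, within the pads' length; the fingertips stand 25 mm ahead of it and the grasp point (between the pads) lies 6 mm ahead of it (ctrl.tip_reach is the z of the fingertips in the tool frame, in m); z points along the fingers, y is the line along which they close (so a half turn about z gives the same grasp; the last joint's range is limited). The gripper opens to 85 mm and grips with 20 to 120 N. Pads are 22 mm wide; open, the fingers measure 114 mm over their backs; the gripper's body (76 mm by 85 mm) begins 54 mm behind the grasp point. The pads swing forward as they close: fully open they stand 13 mm farther back than shut.
Start: joints at [0.969, 0.181, 1.607, -0, 1.354, -0.206], TCP at [0.222, 0.531, 0.256] pointing down, gripper open.
Joint ranges: [-2.99, 2.99], [-0.89, 2.07], [0.3, 2.58], [-1.14, 4.28], [0, 2.63], [-3.12, 3.12]. Speed limits (rad/s): [2.57, 2.57, 3.01, 3.14, 3.14, 3.14].

INTERFACE

Orientations are given as a unit quaternion [w, x, y, z].
In Python, from cell import ctrl gives the robot as it stands. The module is installed in compiled form; this text tells all that it offers.
- The arm moves only by the tool play_rows, never from a script. Its argument "increments" is a list of rows, each an object with "offset": the shift along the tool's x, y, z as a fraction of full scale, a list of three; "turn": the turn, a rotation vector about the tool's x, y, z as a fraction of full scale, a list of three. A call has exactly 5 rows; each row is the pose to reach, as a shift and turn from the pose commanded when the call began, along the tool's axes at that moment, turning the shorter way round; what a row does not reach only later rows make up. Full scale, the value 1, is 15 cm for a shift and 180 degrees for a turn. A row lasts 1/8 s, in which the tool goes at most 62.5 mm and 10.7 degrees, less where a joint would pass 70% of its speed; a pose out of reach is approached as far as the arm can. A call with a number of a shift or a turn outside -1 to 1 is refused whole. A call with a gripper value outside its range is refused whole. "fingers" is the opening, from -1 (shut) to 1 (fully open), set as the call begins (left out, the last holds). The fingers move at their own pace and stop on an object; the grip force is fixed at half the most. Time passes only in rows, so rows that repeat a pose let the fingers close, or fill a call up. It gives the time, the measured TCP pose, the force, the opening and the grip force at its end, in the units of the state.
- ctrl.get_obs(): the state, without advancing time (a new reading comes with each control period).
- ctrl.read_camera(name): name is "side" or "top"; returns a dict with "frame" (420x560x3 uint8, blue, green, red), "camera_matrix" (3x3 intrinsics, pixels), "R" (3x3) and "t" (3): a world point X has camera coordinates R X + t. Camera axes: x right, y down, z forward; pixel columns grow to the right and rows downward; lengths in m; the calibration is good to about 2 mm. A picture is of the moment at which its call begins. There is no depth.
- ctrl.hand_in(): hands the job in; it is judged then, once.
The state is a dict: "clock": time; "joint_positions": joint angles; "joint_velocities": joint speeds; "joint_torque": joint torques, N m; "ee_pos": TCP position; "ee_rot": TCP orientation; "ft_force": force on the tool from outside, world axes, zero at the start; "wrist_torque": the same for the moment, N m; "finger_gap": finger opening in m; "grasp_force": force on a finger pad.
Only numpy, scipy, OpenCV 4.12 (cv2) and the standard library are available. Lean on these libraries where they do the work, as an engineer would, in place of code of your own. Each camera call takes 0.05 s, during which the arm holds its last target. There are 200 camera calls.

TASK

Pick up the cab roof (the green plate with the tall narrow vent block on it, not the tender top with the low round filler), set it between the cab sides, slide it along the cab until its socket drops over the locating pin hidden beneath it, then press it down against the springs until it is fully home on the ledges. Finish while still holding the roof pressed down (do not let go, the springs would lift it). Do not shove the tender top aside or knock over the paint tins or the thinner bottle.

Things in the scene. Friction and masses are not known exactly. Their poses are not given: they have to be found in the camera images.
- roof: Loose cab roof, 0.18 to 0.29 kg: green plate 130 mm long (x), 84 mm wide (y), 15 mm thick. Grip it by the vent block on its middle: 56 mm along x, 16 mm along y, from 15 to 37 mm above the underside. Socket in the middle of the underside: 11 mm along x, 16 mm along y, 12 mm deep. Starts flat on the table, right way up. Either end may point forward. Origin: centre of the underside, z up.
- vent_top (a point): Centre of the top of the roof's vent block, 37 mm above the roof's underside.
- cab: Black cab, open at the top, of a model steam engine fixed to the table. x along the engine to the boiler (66 mm high; chimney 86 mm high at x = 140 mm), y across, z up. Origin: on the table under the cab's middle. The cab is 130 mm long. Its side walls run along x, 89 mm apart inside, 86 mm high, topped by gutters flared outward at 45 degrees, up to 93 mm high. Both ends are open above 68 mm.
- cab_seat (a point): Centre of the cab at ledge height, 70 mm above the table, axes as the cab. A 10 mm wide ledge inside each side wall carries the seated roof, so fully home the roof's origin is 70 mm high. The roof may overhang the open ends: it ends up centred on the pin along x.
- pin_range (a point): Middle of the places where the pin may stand, at its tip, 80 mm above the table. The fixed upright pin (8 mm thick, tapered tip) is on the cab's centre line (y = 0), anywhere from x = -12 to +12 mm, not reported; it can be seen from above until covered. Off the pin the roof rides on its tip, underside 80 mm high, and drops when the socket comes over it.
- strips (a joint): Two brass sprung strips along x in the cab (y = +24 and -24 mm, 100 mm long) that move down together: 0 = up (tops 74 mm high), 0.004 m = fully down, level with the ledges. They push up with 4 N at 0, 9 N at 0.004: dropped over the pin, the roof rests on them, underside 74 mm high; pressing it home takes 6 to 8 N and it rises again when let go.
- tender_top: Loose tender top, not wanted: a green plate of the same 130 x 84 x 15 mm, but with a low round filler (28 mm across, 9 mm high) and a 3 mm flat hatch. It and the roof may lie in each other's places. Origin: centre of the underside.
- tin_a: Small upright paint tin, 53 mm across, 41 mm high, beyond the plates. Origin: centre of the base.
- tin_b: Another such tin, between the cab and the plates. Origin: centre of the base.
- thinner: Amber bottle, 50 mm across, 110 mm high, left of the cab. Origin: centre of the base.

How it is judged:
On the way, in this order (a step that is already met when the one before it is completed fails the run):
1. the roof is above the cab, clear of the pin or riding on it (z of roof in the frame of cab above 0.077 m and horizontal distance between roof and cab below 0.05 m), for 0.1 s.
2. the roof has dropped over the pin (z of roof in the frame of cab between 0.068 and 0.0755 m and horizontal distance between roof and cab below 0.018 m and angle between roof's own z axis and vertical below 0.04 rad), for 0.1 s.
At the end, for the whole second after the job is handed in: Through the last second the robot holds the roof home: underside within 1.5 mm of the ledges, level within 0.03 rad, along the cab within 0.08 rad, middle within 18 mm of the cab's, strips pressed over 3 of 4 mm, roof at rest, robot pushing on it (over 2 N) (z of roof in the frame of cab between 0.068 and 0.0715 m and horizontal distance between roof and cab below 0.018 m and angle between roof's own z axis and vertical below 0.03 rad and angle between the x axis of roof and the x axis of cab, either way round below 0.08 rad and value of joint strips above 0.003 m and linear speed of roof below 0.01 m/s and contact force between any of the fingers, the arm and roof above 2 N); the arm keeps its last pose, push and grip.
It fails at once if the tender top is shoved more than 30 mm (distance of tender_top from where it was at the start of the episode above 0.03 m).
It fails at once if a tin or the bottle is knocked over (angle between any of tin_a, tin_b, thinner's own z axis and vertical above 0.6 rad).
It also fails if it takes over 48 s, if anything falls off the work surface, if the arm or the gripper's body presses on something with over 40 N, if the wrist force passes 120 N, or if a joint passes its speed limit or range.

## Working session

There is one attempt and no reset: what is moved stays moved. The work goes in short steps, Python scripts to look and compute and a tool call to move; the robot and the scene stay as the last step left them, time stands still between calls to the robot, and variables do not carry over. Pictures are saved under pics/ and viewed, at most 10 in all, crops included, and the job is handed in when it is done.

Besides the shell and the picture viewer there is one more tool, called after "Request:" in YAML: its name, and indented under it one key for each argument. play_rows: Moves the arm, as the interface text tells. Shift numbers are shares of 15 cm and turn numbers shares of 180 degrees, none past 1 either way. Its arguments: {"type":"object","properties":{"increments":{"type":"array"},"fingers":{"type":"number"}},"required":["increments"]}

```bash
mkdir -p pics
cat > h.py <<'E'
import numpy as np, cv2
from cell import ctrl
def cam(n):
    c=ctrl.read_camera(n); return c
def ray(c,u,v,z):
    K=np.array(c["camera_matrix"]);R=np.array(c["R"]);t=np.array(c["t"])
    d=R.T@np.linalg.solve(K,[u,v,1.]);o=-R.T@t
    return o+d*(z-o[2])/d[2]
def proj(c,X):
    p=np.array(c["camera_matrix"])@(np.array(c["R"])@np.array(X)+np.array(c["t"]));return p[:2]/p[2]
E
python3 - <<'E'
from h import *
for n in("top","side"):
    c=cam(n); cv2.imwrite(f"pics/{n}0.png",c["frame"]); print(n,-np.array(c["R"]).T@c["t"],np.array(c["camera_matrix"])[0,0],np.round(c["R"],2).tolist())
o=ctrl.get_obs();print(o["clock"],o["ee_pos"],o["ee_rot"],o["finger_gap"],ctrl.tip_reach)
E
```

```text
top [0.36717686 0.01028455 1.03661328] 384.6289598273761 [[0.07, -1.0, 0.0], [-0.97, -0.07, -0.23], [0.23, 0.01, -0.97]]
side [ 0.21697131 -1.02274968  0.84464231] 517.1913141204127 [[0.94, -0.34, 0.01], [-0.19, -0.56, -0.81], [0.28, 0.76, -0.59]]
0.1 [0.22141473 0.53015165 0.25544457] [-3.40401913e-04  1.96640115e-01  9.80475382e-01 -7.57453666e-04] 0.08585454490011823 0.025
```

View pics/top0.png

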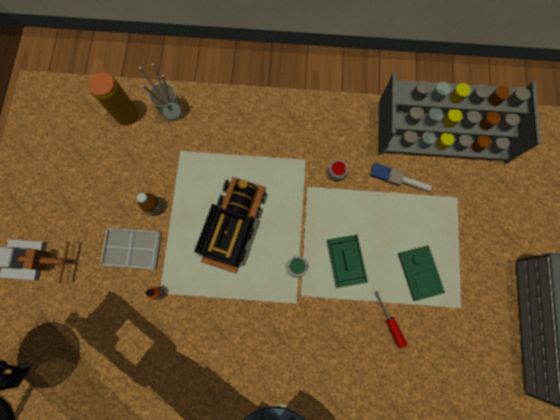

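View pics/side0.png

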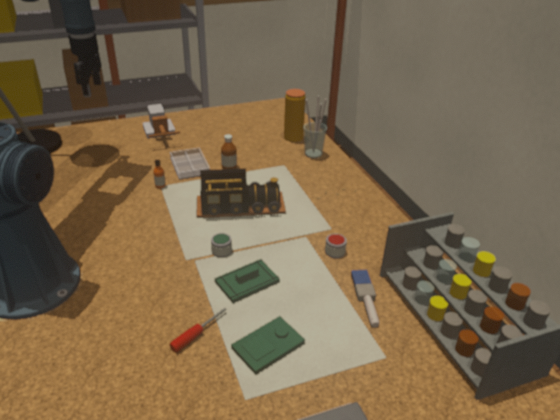

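The top view shows the roof (narrow vent) at about (347,261), the tender top (round filler) at (421,272), and the cab at about (227,235). The green tin is at (297,267), the red tin at (338,170) and the thinner at (149,203). The side view agrees.

Run:
```python
from h import *
c=cam("top");f=c["frame"];hsv=cv2.cvtColor(f,cv2.COLOR_BGR2HSV)
m=cv2.inRange(hsv,(60,60,20),(95,255,140))
for k in cv2.findContours(m,0,2)[0]:
    if cv2.contourArea(k)<300: continue
    r=cv2.minAreaRect(k); b=np.array([ray(c,*p,0.012)[:2] for p in cv2.boxPoints(r)])
    e=[b[1]-b[0],b[2]-b[1]]; l=max(e,key=np.linalg.norm)
    print(r,b.mean(0),[np.linalg.norm(x) for x in e],np.degrees(np.arctan2(l[1],l[0])))
a=cv2.resize(f[170:280,185:275],None,fx=4,fy=4,interpolation=2)
b=cv2.resize(f[170+50:280+20,310:400],None,fx=4,fy=4,interpolation=2)
out=np.zeros((440,730,3),np.uint8);out[:,:360]=a;out[:b.shape[0],370:]=b
cv2.imwrite("pics/z1.png",np.clip(out*2.0,0,255).astype(np.uint8))
```

```text
((421.00006103515625, 272.5000305175781), (50.28021240234375, 30.04163360595703), 71.56504821777344) [ 0.46364749 -0.35291793] [np.float64(0.08240519351703587), np.float64(0.12871721227714866)] -162.08288910746944
((346.6180419921875, 260.6856689453125), (48.463966369628906, 30.38654327392578), 78.11134338378906) [ 0.48027934 -0.15614952] [np.float64(0.08247808264902139), np.float64(0.1274086562077548)] -166.53231864016973
```

View pics/z1.png

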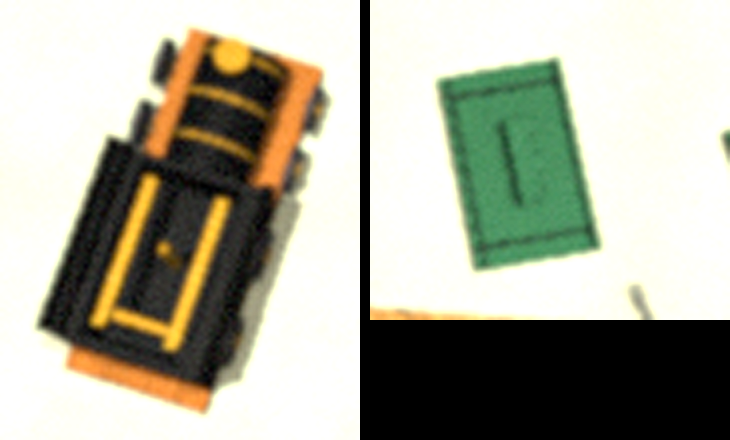

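The crop shows the two gold strips, left from (152,178) to (100,325) and right from (222,200) to (172,345), with a cross bar near the rear. The pin tip is near (163,248) in the crop. The roof's vent is the thin block along the plate's middle.

Run:
```python
from h import *
c=cam("top");f=c["frame"]
px=lambda u,v:(185+(u+.5)/4-.5,170+(v+.5)/4-.5)
g=lambda u,v,z:ray(c,*px(u,v),z)[:2]
L1,L0=g(152,176,.074),g(100,326,.074);R1,R0=g(223,198,.074),g(172,349,.074)
print("strips",L1,L0,R1,R0,"len",np.linalg.norm(L1-L0),np.linalg.norm(R1-R0),"sep",np.linalg.norm(L1-R1))
d=(L1-L0+R1-R0);a=np.arctan2(d[1],d[0]);m=(L1+L0+R1+R0)/4;print("yaw",np.degrees(a),"cab centre",m)
G=[g(*p,.092) for p in((110,138),(275,190),(215,388),(40,328))];print("gutter",np.mean(G,0),[np.linalg.norm(G[i]-G[i-1]) for i in range(4)],np.degrees(np.arctan2(*(G[1]-G[2])[::-1])),np.degrees(np.arctan2(*(G[0]-G[3])[::-1])))
p=g(162,247,.080);ex=np.array([np.cos(a),np.sin(a)]);ey=np.array([-ex[1],ex[0]])
print("pin",p,"in cab",(p-m)@ex,(p-m)@ey)
hsv=cv2.cvtColor(f,cv2.COLOR_BGR2HSV)
y=cv2.inRange(hsv,(15,120,60),(35,255,255))[205:262,205:250]
k=[q for q in cv2.findContours(y,0,2)[0] if cv2.contourArea(q)>0 or len(q)>1]
for q in k: print(q.reshape(-1,2).mean(0)+[205,205],cv2.boundingRect(q))
for n,u,v in(("tinB",297,266),("tinA",338,169)):print(n,ray(c,u,v,.041))
# vent centre & side check
s=cam("side");print("vent proj side",proj(s,[.480,-.156,.037]),"cab seat proj",proj(s,[*m,.074]),"top vent",proj(c,[.480,-.156,.037]))
v=cv2.resize(f[240:282,325:370],None,fx=8,fy=8,interpolation=2);w=cv2.resize(s["frame"][160:220,190:290],None,fx=4,fy=4,interpolation=2)
w2=cv2.resize(s["frame"][255:305,210:285],None,fx=4,fy=4,interpolation=2)
o=np.zeros((450,780,3),np.uint8);o[:336,:360]=v;o[:240,370:770]=w;o[245:445,370:670]=w2;cv2.imwrite("pics/z2.png",np.clip(o*1.8,0,255).astype(np.uint8))
```

```text
strips [0.56931578 0.17488934] [0.47129092 0.19684592] [0.55834937 0.12815569] [0.46030517 0.15041939] len 0.10045379382381202 0.10054023143863505 sep 0.04800308996096032
yaw -12.709513234314477 cab centre [0.51481531 0.16257759]
gutter [0.51316832 0.16100166] [np.float64(0.12599703815158703), np.float64(0.11006394884463681), np.float64(0.12787320163429447), np.float64(0.11431050392002755)] -11.397014298556298 -13.290307310359356
pin [0.52298704 0.16260383] in cab 0.007965726832299075 0.0018234452105786625
[225.66666667 232.        ] (19, 26, 4, 3)
[224.38888889 236.65079365] (3, 8, 35, 45)
[241.6 206.3] (31, 0, 10, 4)
tinB [ 0.45328146 -0.02484485  0.041     ]
tinA [ 0.72348714 -0.11959358  0.041     ]
vent proj side [246.05348491 270.14520429] cab seat proj [223.2515326  184.75300767] top vent [348.1195187  259.49388146]
```

View pics/z2.png

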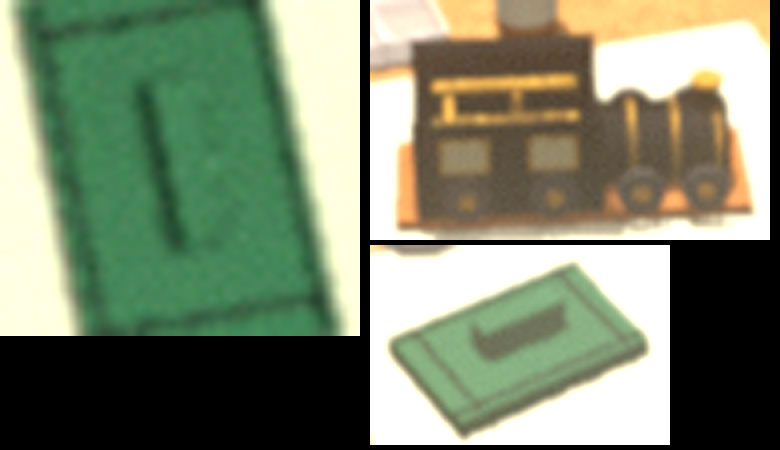

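The strips measure 100.5 mm long and 48 mm apart, which matches the given sizes. That puts the cab centre at (0.515, 0.163) with yaw -12.7°, and the pin at about +8 mm in cab x. The roof is at (0.480, -0.156), yaw 13.5°. I'll move above the roof now.

Request:
play_rows:
  increments:
    - {"offset": [-0.17,-0.18,0],"turn": [0,0,0]}
    - {"offset": [-0.34,-0.36,0],"turn": [0,0,0]}
    - {"offset": [-0.5,-0.53,0],"turn": [0,0,0]}
    - {"offset": [-0.67,-0.71,0],"turn": [0,0,0]}
    - {"offset": [-0.84,-0.89,0],"turn": [0,0,0]}
  fingers: 1

```text
clock: 0.88
ee_pos: [0.2867, 0.3577, 0.2563]
ee_rot: [0.0, 0.196, 0.981, 0.0]
ft_force: [0.5, 0.3, -0.0]
finger_gap: 0.0853
grasp_force: 0.0
```

Request:
play_rows:
  increments:
    - {"offset": [-0.17,-0.18,0],"turn": [0,0,0]}
    - {"offset": [-0.34,-0.36,0],"turn": [0,0,0]}
    - {"offset": [-0.5,-0.53,0],"turn": [0,0,0]}
    - {"offset": [-0.67,-0.71,0],"turn": [0,0,0]}
    - {"offset": [-0.84,-0.89,0],"turn": [0,0,0]}

```text
clock: 1.5
ee_pos: [0.3515, 0.186, 0.2564]
ee_rot: [0.0, 0.196, 0.981, 0.0]
ft_force: [0.7, 0.1, 0.2]
finger_gap: 0.0853
grasp_force: 0.0
```

Request:
play_rows:
  increments:
    - {"offset": [-0.17,-0.18,0],"turn": [0,0,0]}
    - {"offset": [-0.34,-0.36,0],"turn": [0,0,0]}
    - {"offset": [-0.5,-0.53,0],"turn": [0,0,0]}
    - {"offset": [-0.67,-0.71,0],"turn": [0,0,0]}
    - {"offset": [-0.84,-0.89,0],"turn": [0,0,0]}

```text
clock: 2.12
ee_pos: [0.4163, 0.0141, 0.2564]
ee_rot: [0.0, 0.197, 0.98, 0.0]
ft_force: [0.3, -0.2, -0.3]
finger_gap: 0.0853
grasp_force: 0.0
```

Request:
play_rows:
  increments:
    - {"offset": [-0.17,-0.18,0],"turn": [0,0,0]}
    - {"offset": [-0.34,-0.36,0],"turn": [0,0,0]}
    - {"offset": [-0.5,-0.53,0],"turn": [0,0,0]}
    - {"offset": [-0.67,-0.71,0],"turn": [0,0,0]}
    - {"offset": [-0.84,-0.89,0],"turn": [0,0,0]}

```text
clock: 2.75
ee_pos: [0.4811, -0.1576, 0.2562]
ee_rot: [0.0, 0.197, 0.98, 0.0]
ft_force: [0.5, -0.0, 0.5]
finger_gap: 0.0855
grasp_force: 0.0
```

Request:
play_rows:
  increments:
    - {"offset": [0,0,0.15],"turn": [0,0,-0.05]}
    - {"offset": [0,0,0.3],"turn": [0,0,-0.1]}
    - {"offset": [0,0,0.45],"turn": [0,0,-0.15]}
    - {"offset": [0,0,0.6],"turn": [0,0,-0.2]}
    - {"offset": [0,0,0.6],"turn": [0,0,-0.2]}

```text
clock: 3.38
ee_pos: [0.4796, -0.1557, 0.1646]
ee_rot: [-0.002, -0.115, 0.993, 0.001]
ft_force: [0.2, -0.7, 0.5]
finger_gap: 0.0852
grasp_force: 0.0
```

```bash
cat >> h.py <<'E'
from scipy.spatial.transform import Rotation as Ro
def yawT():  # angle of tool y, tilt from down
    o=ctrl.get_obs();q=o["ee_rot"];R=Ro.from_quat([q[1],q[2],q[3],q[0]]).as_matrix()
    return o,R,np.degrees(np.arctan2(R[1,1],R[0,1]))
def inc(P,yaw):
    o,R,y=yawT();d=R.T@(np.array(P)-o["ee_pos"]);e=(yaw+90-y+90)%180-90
    a=Ro.from_matrix(R.T@Ro.from_euler('z',e,degrees=True).as_matrix()@R).as_rotvec()
    tilt=np.degrees(np.arccos(-R[2,2]))
    print("clock",round(o["clock"],2),"pos",np.round(o["ee_pos"],4),"yaw y",round(y,2),"tilt",round(tilt,2),"F",np.round(o["ft_force"],1),"gap",round(o["finger_gap"],4),"offset",np.round(d/.15,3),"turn",np.round(a/np.pi,3))
E
python3 - <<'E'
from h import *
inc([.480,-.156,.043],13.5)
c=cam("top");s=cam("side");a=c["frame"][200:320,280:420];b=s["frame"][200:330,180:320]
o=np.zeros((400,790,3),np.uint8);o[:336,:392]=cv2.resize(a,(392,336));o[:364,396:788]=cv2.resize(b,(392,364));cv2.imwrite("pics/z3.png",np.clip(o*1.8,0,255).astype(np.uint8))
E
```

```text
clock 3.38 pos [ 0.4796 -0.1557  0.1646] yaw y 103.24 tilt 0.24 F [ 0.2 -0.7  0.5] gap 0.0852 offset [-0.005 -0.005  0.81 ] turn [ 0.     0.    -0.001]
```

View pics/z3.png

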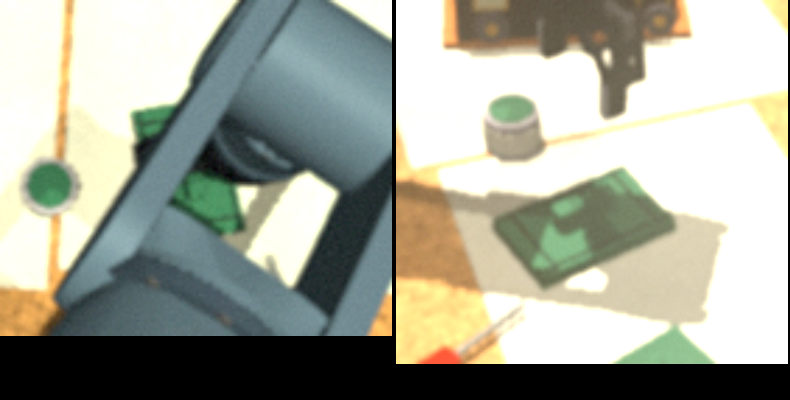

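The arm is above the roof, and the green tin at crop (50,185) is well clear. Descending and gripping next.

Request:
play_rows:
  increments:
    - {"offset": [-0.005,-0.005,0.25],"turn": [0,0,-0.001]}
    - {"offset": [-0.005,-0.005,0.5],"turn": [0,0,-0.001]}
    - {"offset": [-0.005,-0.005,0.7],"turn": [0,0,-0.001]}
    - {"offset": [-0.005,-0.005,0.81],"turn": [0,0,-0.001]}
    - {"offset": [-0.005,-0.005,0.81],"turn": [0,0,-0.001]}

```text
clock: 4.1
ee_pos: [0.4817, -0.157, 0.0447]
ee_rot: [-0.0, -0.117, 0.993, 0.0]
ft_force: [-0.1, 0.0, -0.2]
finger_gap: 0.0857
grasp_force: 0.0
```

Request:
play_rows:
  increments:
    - {"offset": [0,0,0],"turn": [0,0,0]}
    - {"offset": [0,0,0],"turn": [0,0,0]}
    - {"offset": [0,0,0],"turn": [0,0,0]}
    - {"offset": [0,0,0],"turn": [0,0,0]}
    - {"offset": [0,0,0],"turn": [0,0,0]}
  fingers: -1

```text
clock: 4.72
ee_pos: [0.4822, -0.1573, 0.0455]
ee_rot: [0.0, -0.118, 0.993, -0.0]
ft_force: [-1.1, 0.5, 5.5]
finger_gap: 0.0146
grasp_force: 60.5
```

Request:
play_rows:
  increments:
    - {"offset": [0,0,0],"turn": [0,0,0]}
    - {"offset": [0,0,0],"turn": [0,0,0]}
    - {"offset": [0,0,0],"turn": [0,0,0]}
    - {"offset": [0,0,0],"turn": [0,0,0]}
    - {"offset": [0,0,0],"turn": [0,0,0]}

```text
clock: 5.35
ee_pos: [0.4822, -0.1573, 0.0455]
ee_rot: [0.0, -0.118, 0.993, -0.0]
ft_force: [-1.1, 0.2, 6.5]
finger_gap: 0.0146
grasp_force: 60.5
```

```bash
python3 -c "
from h import *
inc([.480,-.156,.183],13.5)"
```

```text
clock 5.35 pos [ 0.4822 -0.1573  0.0455] yaw y 103.5 tilt 0.07 F [-1.1  0.2  6.5] gap 0.0146 offset [ 0.012  0.011 -0.917] turn [0. 0. 0.]
```

Gripped: the gap is 14.6 mm on the 16 mm vent and the pad force is 60 N. Lifting now.

Request:
play_rows:
  increments:
    - {"offset": [0,0,-0.1],"turn": [0,0,0]}
    - {"offset": [0,0,-0.3],"turn": [0,0,0]}
    - {"offset": [0,0,-0.55],"turn": [0,0,0]}
    - {"offset": [0,0,-0.8],"turn": [0,0,0]}
    - {"offset": [0,0,-0.95],"turn": [0,0,0]}

```text
clock: 5.98
ee_pos: [0.4821, -0.1572, 0.1899]
ee_rot: [0.001, -0.118, 0.993, -0.001]
ft_force: [0.7, -0.6, -1.8]
finger_gap: 0.0143
grasp_force: 59.5
```

Run:
```python
from h import *
inc([.5168,.1622,.18],-12.6)
s=cam("side");c=cam("top");b=s["frame"][150:330,160:340];a=c["frame"][180:320,280:420]
o=np.zeros((400,800,3),np.uint8);o[:,:400]=cv2.resize(a,(400,400));o[:,400:]=cv2.resize(b,(400,400));cv2.imwrite("pics/z4.png",np.clip(o*1.8,0,255).astype(np.uint8))
```

```text
clock 5.97 pos [ 0.4821 -0.1572  0.1899] yaw y 103.51 tilt 0.14 F [ 0.7 -0.6 -1.8] gap 0.0143 offset [-0.722  2.017  0.064] turn [0.    0.    0.145]
```

View pics/z4.png

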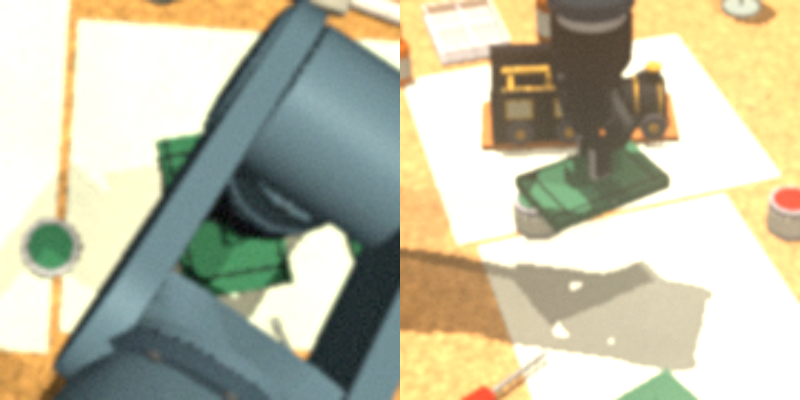

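The roof is held level in the fingers and is clear of the table. Carrying it to above the cab.

Request:
play_rows:
  increments:
    - {"offset": [-0.04,0.1,0],"turn": [0,0,0]}
    - {"offset": [-0.09,0.25,0],"turn": [0,0,0]}
    - {"offset": [-0.14,0.4,0],"turn": [0,0,0]}
    - {"offset": [-0.19,0.54,0],"turn": [0,0,0]}
    - {"offset": [-0.24,0.67,0],"turn": [0,0,0]}

```text
clock: 6.7
ee_pos: [0.4919, -0.0486, 0.1853]
ee_rot: [-0.002, -0.118, 0.993, 0.001]
ft_force: [-0.9, 0.3, -1.7]
finger_gap: 0.0148
grasp_force: 59.4
```

Request:
play_rows:
  increments:
    - {"offset": [-0.05,0.13,0],"turn": [0,0,0]}
    - {"offset": [-0.1,0.27,0],"turn": [0,0,0]}
    - {"offset": [-0.14,0.4,0],"turn": [0,0,0]}
    - {"offset": [-0.19,0.54,0],"turn": [0,0,0]}
    - {"offset": [-0.24,0.67,0],"turn": [0,0,0]}

```text
clock: 7.32
ee_pos: [0.5032, 0.0572, 0.1852]
ee_rot: [-0.002, -0.118, 0.993, 0.001]
ft_force: [0.5, -0.6, -1.1]
finger_gap: 0.0145
grasp_force: 59.4
```

Request:
play_rows:
  increments:
    - {"offset": [-0.06,0.17,0],"turn": [0,0,0.03]}
    - {"offset": [-0.12,0.34,0],"turn": [0,0,0.06]}
    - {"offset": [-0.18,0.5,0],"turn": [0,0,0.09]}
    - {"offset": [-0.22,0.62,0.03],"turn": [0,0,0.12]}
    - {"offset": [-0.242,0.677,0.064],"turn": [0,0,0.145]}

```text
clock: 7.95
ee_pos: [0.5145, 0.1644, 0.1755]
ee_rot: [-0.002, 0.11, 0.994, -0.0]
ft_force: [-0.4, -0.3, -2.1]
finger_gap: 0.0145
grasp_force: 59.4
```

Request:
play_rows:
  increments:
    - {"offset": [0,0,0],"turn": [0,0,0]}
    - {"offset": [0,0,0],"turn": [0,0,0]}
    - {"offset": [0,0,0],"turn": [0,0,0]}
    - {"offset": [0,0,0],"turn": [0,0,0]}
    - {"offset": [0,0,0],"turn": [0,0,0]}

```text
clock: 8.57
ee_pos: [0.5165, 0.1622, 0.1779]
ee_rot: [0.0, 0.11, 0.994, 0.0]
ft_force: [0.1, 0.5, -1.9]
finger_gap: 0.0143
grasp_force: 59.4
```

Run:
```python
from h import *
inc([.5168,.1622,.132],-12.6)
s=cam("side");c=cam("top");b=s["frame"][80:230,150:330];a=c["frame"][150:290,150:290]
o=np.zeros((400,800,3),np.uint8);o[:,:360]=cv2.resize(a,(360,400));o[:366,360:]=cv2.resize(b,(440,366));cv2.imwrite("pics/z5.png",np.clip(o*1.8,0,255).astype(np.uint8))
```

```text
clock 8.57 pos [0.5165 0.1622 0.1779] yaw y 77.38 tilt 0.02 F [ 0.1  0.5 -1.9] gap 0.0143 offset [-0.002  0.     0.306] turn [-0.  0. -0.]
```

View pics/z5.png

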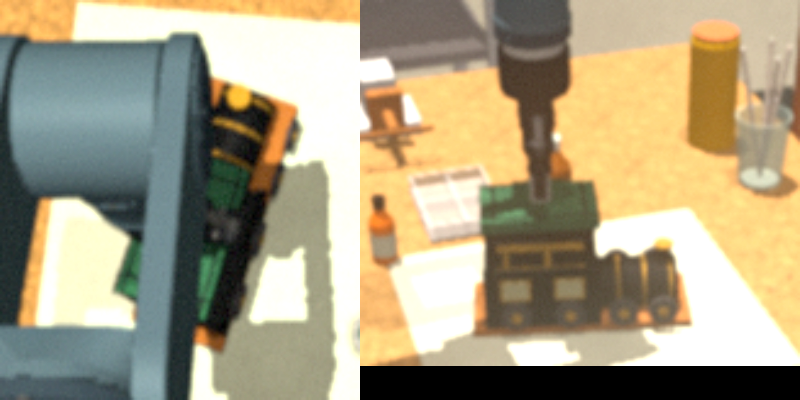

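The roof hangs over the cab, level and aligned with it, with the chimney to its right. In the side crop, the plate's near bottom corners are at about (481,233) and (598,228). Lowering into the gutters with a force check.

Request:
play_rows:
  increments:
    - {"offset": [0,0,0.1],"turn": [0,0,0]}
    - {"offset": [0,0,0.2],"turn": [0,0,0]}
    - {"offset": [0,0,0.26],"turn": [0,0,0]}
    - {"offset": [0,0,0.29],"turn": [0,0,0]}
    - {"offset": [0,0,0.31],"turn": [0,0,0]}

```text
clock: 9.3
ee_pos: [0.5165, 0.1625, 0.1309]
ee_rot: [-0.0, 0.11, 0.994, -0.0]
ft_force: [0.0, -0.2, -1.3]
finger_gap: 0.0145
grasp_force: 59.4
```

Run:
```python
from h import *
inc([.5168,.1622,.1275],-12.6)
s=cam("side")
f=lambda u,v:(150+(u-360)/2.444,80+v/2.44)
A,B=ray(s,*f(481,233),.1324),ray(s,*f(598,228),.1324)
ex=np.array([.976,-.218,0]);ey=np.array([.218,.976,0]);T=np.array([.5165,.1622,0])
print("len",np.linalg.norm(A-B),"roof cx rel TCP",((A+B)/2-T)@ex,"y",((A+B)/2-T)@ey)
```

```text
clock 9.3 pos [0.5165 0.1625 0.1309] yaw y 77.41 tilt 0.01 F [ 0.  -0.2 -1.3] gap 0.0145 offset [-0.003 -0.001  0.023] turn [-0.  0.  0.]
len 0.12631589407853117 roof cx rel TCP -0.0008092202081928052 y -0.04181710748784377
```

Request:
play_rows:
  increments:
    - {"offset": [0,0,0.01],"turn": [0,0,0]}
    - {"offset": [0,0,0.02],"turn": [0,0,0]}
    - {"offset": [0,0,0.03],"turn": [0,0,0]}
    - {"offset": [0,0,0.04],"turn": [0,0,0]}
    - {"offset": [0,0,0.04],"turn": [0,0,0]}

```text
clock: 9.98
ee_pos: [0.5165, 0.1624, 0.1254]
ee_rot: [0.0, 0.11, 0.994, 0.0]
ft_force: [-0.4, 0.4, -0.1]
finger_gap: 0.0143
grasp_force: 59.8
```

Request:
play_rows:
  increments:
    - {"offset": [0,0,0.01],"turn": [0,0,0]}
    - {"offset": [-0.01,0,0.012],"turn": [0,0,0]}
    - {"offset": [-0.02,0,0.012],"turn": [0,0,0]}
    - {"offset": [-0.03,0,0.012],"turn": [0,0,0]}
    - {"offset": [-0.035,0,0.012],"turn": [0,0,0]}

```text
clock: 10.6
ee_pos: [0.5214, 0.1616, 0.1239]
ee_rot: [0.0, 0.11, 0.994, 0.0]
ft_force: [-0.1, 0.4, -1.8]
finger_gap: 0.0145
grasp_force: 59.4
```

```bash
python3 -c "
from h import *
inc([.5148+.976*.009,.1626-.218*.009,.1195],-12.6)"
```

```text
clock 10.6 pos [0.5214 0.1616 0.1239] yaw y 77.42 tilt 0.02 F [-0.1  0.4 -1.8] gap 0.0145 offset [-0.016 -0.003  0.029] turn [ 0. -0.  0.]
```

Request:
play_rows:
  increments:
    - {"offset": [0,0,0.005],"turn": [0,0,0]}
    - {"offset": [0,0,0.01],"turn": [0,0,0]}
    - {"offset": [0,0,0.015],"turn": [0,0,0]}
    - {"offset": [0,0,0.02],"turn": [0,0,0]}
    - {"offset": [0,0,0.02],"turn": [0,0,0]}

```text
clock: 11.22
ee_pos: [0.5218, 0.1612, 0.1204]
ee_rot: [0.0, 0.11, 0.994, -0.0]
ft_force: [1.8, -1.0, -1.7]
finger_gap: 0.0148
grasp_force: 59.5
```

The wrist feels a 2 N sideways push toward +x in the cab frame while the roof sits about 75 mm high, so the socket is over the pin. I'll ease 1 mm in +x and press down.

Request:
play_rows:
  increments:
    - {"offset": [-0.006,0,0],"turn": [0,0,0]}
    - {"offset": [-0.006,0,0.01],"turn": [0,0,0]}
    - {"offset": [-0.006,0,0.02],"turn": [0,0,0]}
    - {"offset": [-0.006,0,0.03],"turn": [0,0,0]}
    - {"offset": [-0.006,0,0.03],"turn": [0,0,0]}

```text
clock: 11.85
ee_pos: [0.5223, 0.1612, 0.1162]
ee_rot: [-0.0, 0.11, 0.994, -0.0]
ft_force: [-2.9, -0.4, 6.4]
finger_gap: 0.0144
grasp_force: 60.5
```

```bash
python3 -c "
from h import *
inc([.5148+.976*.009,.1626-.218*.009,.1155],-12.6)"
```

```text
clock 11.85 pos [0.5223 0.1612 0.1162] yaw y 77.41 tilt 0.01 F [-2.9 -0.4  6.4] gap 0.0144 offset [-0.009 -0.002  0.005] turn [-0.  0.  0.]
```

Request:
play_rows:
  increments:
    - {"offset": [0.003,0,0.006],"turn": [0,0,0]}
    - {"offset": [0.003,0,0.012],"turn": [0,0,0]}
    - {"offset": [0.003,0,0.018],"turn": [0,0,0]}
    - {"offset": [0.003,0,0.018],"turn": [0,0,0]}
    - {"offset": [0.003,0,0.018],"turn": [0,0,0]}

```text
clock: 12.48
ee_pos: [0.5223, 0.1612, 0.1154]
ee_rot: [0.0, 0.11, 0.994, -0.0]
ft_force: [-8.3, -2.0, 19.8]
finger_gap: 0.0146
grasp_force: 62.4
```

Run:
```python
from h import *
inc([.5148+.976*.009,.1626-.218*.009,.1155],-12.6)
s=cam("side");c=cam("top");b=s["frame"][120:220,180:300]
cv2.imwrite("pics/z6.png",np.clip(cv2.resize(b,(720,600),interpolation=2)*2.0,0,255).astype(np.uint8))
```

```text
clock 12.47 pos [0.5223 0.1612 0.1154] yaw y 77.42 tilt 0.04 F [-8.3 -2.  19.8] gap 0.0146 offset [-0.009 -0.002 -0.   ] turn [0. 0. 0.]
```

View pics/z6.png

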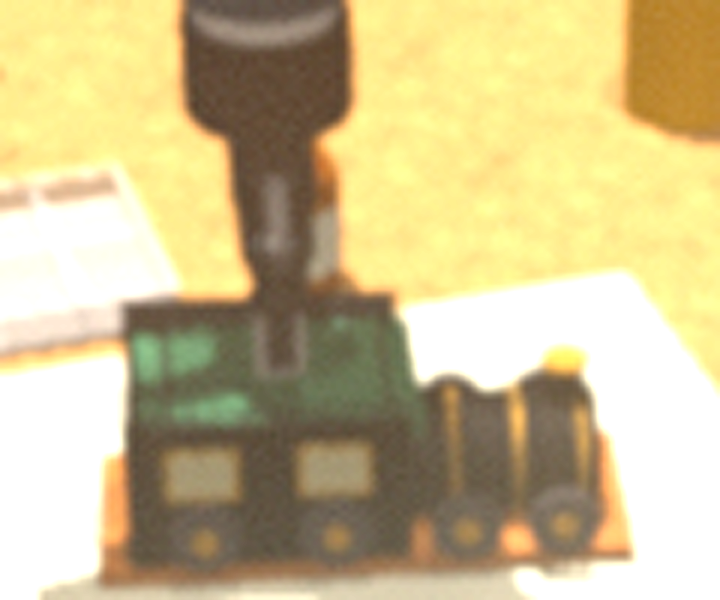

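The roof sits down between the side walls, level, and overhangs slightly at the boiler end at (400,330). Its underside is about 69.9 mm high and the press force rose steeply to 20 N, so it is on the ledges. Handing in.

```bash
python3 -c "
from h import *
print(ctrl.hand_in())"
```

```text
the job is handed in; nothing more can be done
None
```

I seated the cab roof over the pin and handed the job in with it still held pressed onto the ledges: underside about 70 mm high by the arm's reading, about 20 N at the wrist, roughly 12.5 s of the 48 s used; the hand-in call returned no verdict.

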